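# Count to the third gap and slide the trivet home

## Task

Starting at the rack's red-capped end, run a fingertip along the top of the sprung rail, counting the gaps as you feel the white sleeve over the first, the second and the third, and go no farther than the third. Then push the teal trivet bar along the ledge, lengthwise, into that third gap until it is fully home against the stop at the back. Do it all by touching and pushing: never lift the trivet, and leave the basket, the bamboo lid and the cup of chopsticks where they are.

Things in the scene. Friction and masses are not known exactly. Their poses are not given: they have to be found in the camera images.
- rack: Fixed rack. Origin: on the ledge, middle of its open front; x points into the gaps (away from the robot), y along the rack (robot's left). 7 dividers 6 mm thick, 32 mm high, x 0 to 90 mm, every 54 mm from y -162 to 162 mm: 6 gaps 48 mm wide, centres y = +-27, +-81, +-135 mm, no floor. Stop strip 18 mm high across the back at x = 90 mm. End posts at y +-171, x 60 mm, 62 mm high, carry rail and caps.
- rail (a joint): Sprung rail along the rack's y over all gaps, at x = 60 mm in the rack's frame, top 55 mm above the ledge at value 0. Value: how far it is pushed down (m), 0 to 0.010; gives at about 2 N, bottoms at about 6 N. Six white sleeves, one over each gap; a dark bead over each divider stands 1.5 mm proud, to be felt in passing.
- red_cap: Red round cap, 26 mm across, 17 mm high, on the end post at one end of the rail; origin at its underside, 62 mm above the ledge. Gaps are counted from this end, which may be either.
- grey_cap: Grey round cap of the same form at the other end of the rail.
- trivet_mid (a point): Centre of the loose teal silicone trivet bar, ribbed on top, lying before the rack: 100 mm long (its x), 36 mm wide (y), 22 mm high (z), about 0.1 kg. Either end may go in first. Fully home its leading end meets the stop strip and its near end stands 10 mm out of the rack's front (centre at rack x = 40 mm).
- trivet: The same trivet bar; origin at the centre of its underside.
- basket: Stainless steamer basket, bystander, 156 mm across, 60 mm high (78 mm with its lifting ring); origin at the centre of its underside.
- bamboo_lid: Bamboo steamer lid, bystander, 156 mm across, 49 mm high with its bow; origin at the centre of its underside.
- cup: Blue ceramic cup, bystander, 72 mm across, 90 mm high, with steel chopsticks standing in it to 218 mm; origin at the centre of its underside.
- sleeve1: White sleeve of the rail, 46 mm long, 10 mm thick, over the gap centred at y = 135 mm in the rack's frame (number 1 from the rack's +y end, 6 from its -y end); origin at its centre, 50 mm above the ledge, 60 mm behind the rack's front.
- sleeve2: White sleeve of the rail, 46 mm long, 10 mm thick, over the gap centred at y = 81 mm in the rack's frame (number 2 from the rack's +y end, 5 from its -y end); origin at its centre, 50 mm above the ledge, 60 mm behind the rack's front.
- sleeve3: White sleeve of the rail, 46 mm long, 10 mm thick, over the gap centred at y = 27 mm in the rack's frame (number 3 from the rack's +y end, 4 from its -y end); origin at its centre, 50 mm above the ledge, 60 mm behind the rack's front.
- sleeve4: White sleeve of the rail, 46 mm long, 10 mm thick, over the gap centred at y = -27 mm in the rack's frame (number 4 from the rack's +y end, 3 from its -y end); origin at its centre, 50 mm above the ledge, 60 mm behind the rack's front.
- sleeve5: White sleeve of the rail, 46 mm long, 10 mm thick, over the gap centred at y = -81 mm in the rack's frame (number 5 from the rack's +y end, 2 from its -y end); origin at its centre, 50 mm above the ledge, 60 mm behind the rack's front.
- sleeve6: White sleeve of the rail, 46 mm long, 10 mm thick, over the gap centred at y = -135 mm in the rack's frame (number 6 from the rack's +y end, 1 from its -y end); origin at its centre, 50 mm above the ledge, 60 mm behind the rack's front.
Not all that is in view belongs to the job. Leave any black or pink look-alike of the trivet alone.

How it is judged:
By the outcome, as a careful person would: the job done as asked, in the order asked, and still so for the second after the job is handed in, with the robot touching nothing.
It also fails if it takes over 64 s, if anything falls off the work surface, if the arm or the gripper's body presses on something with over 40 N, if the wrist force passes 120 N, or if a joint passes its speed limit or range.

## Robot

A 6-joint arm with a two-finger parallel gripper is mounted at the origin on the work surface. World frame = base frame: x ahead of the robot, y to its left, z up, the work surface at z = 0. Lengths are in m, angles in rad, forces in N, time in s.
With the tool pointing down it reaches from about 0.275 to 0.75 m from the base axis. Payload 10.2 kg.
Tool frame: the origin (TCP) lies between the finger pads; the fingertips stand r.nose_length ahead of it and the grasp point (between the pads) lies 3 mm ahead of it (r.nose_length is the distance from the TCP to the fingertips, in m); x points along the fingers, z is the direction in which the jaws open and shut, and the axes are right-handed (so a half turn about x gives the same grasp; the last joint's range is limited). The gripper opens to 85 mm and grips with 20 to 120 N. Pads are 22 mm wide; open, the fingers measure 114 mm over their backs; the gripper's body (76 mm by 85 mm) begins 54 mm behind the grasp point. The pads swing forward as they close: fully open they stand 13 mm farther back than shut.
Start: joints at [1.047, 0.313, 1.498, -0, 1.331, -0.223], TCP at [0.156, 0.501, 0.217] pointing down, gripper open.
Joint ranges: [-2.94, 2.94], [-0.97, 2.17], [0.19, 2.56], [-1.23, 4.37], [0.02, 3.11], [-2.88, 2.88]. Speed limits (rad/s): [2.39, 2.39, 3.01, 3.14, 3.14, 3.14].

## Interface

Orientations are given as a rotation vector (axis times angle).
In Python, from bench import r, eyes gives the robot as it stands.
- The arm moves only by the shell command python3 -m jog 'ROWS' [OPENING] [FORCE]. ROWS is JSON, a list that holds one entry, the list of rows, each a list of 6 numbers: the shift along the tool's x, y, z in m, then the turn, a rotation vector about the tool's x, y, z in rad. A call has 1 to 10 rows; each row is the pose to reach, as a shift and turn from the pose measured when the call began, along the tool's axes at that moment; what a row does not reach only later rows make up. A row lasts 1/8 s, in which the tool goes at most 62.5 mm and 10.7 degrees, less where a joint would pass 70% of its speed; a pose out of reach is approached as far as the arm can. A call with a gripper value outside its range is refused whole. OPENING is the finger opening in m, from 0 to 0.0854, set as the call begins (- or left out, the last holds). The fingers move at their own pace and stop on an object; FORCE is the grip in N (left out, the last holds). Time passes only in rows, so rows that repeat a pose let the fingers close. It gives the time, the measured TCP pose, the force and the opening at its end, in the units of the state.
- r.read_state(): the state, without advancing time (a new reading comes with each control period).
- eyes.capture(name): name is "scene" or "top" or "wrist"; returns a dict with "color" (420x560x3 uint8, blue, green, red), "fx", "fy", "cx", "cy" (pixels), "T" (4x4, takes a point from camera to world coordinates). Camera axes: x right, y up, looking along -z (the intrinsics and any distortion apply to the point x, -y, -z); pixel columns grow to the right and rows downward; lengths in m; the calibration is good to about 2 mm. A picture is of the moment at which its call begins. There is no depth.
- r.sign_off(): hands the job in, once; it reports no verdict.
The state is a dict: "time": time; "joint_positions": joint angles; "qd": joint speeds; "joint_torque": joint torques, N m; "ee_pos": TCP position; "orientation": TCP orientation; "ft_force": force on the tool from outside, world axes, zero at the start; "moment": the same for the moment, N m; "finger_gap": finger opening in m.
Only numpy, scipy, OpenCV 4.12 (cv2) and the standard library are available. Lean on these libraries where they do the work, as an engineer would, in place of code of your own. Each camera call takes 0.05 s, during which the arm holds its last target.

## Working session

There is one attempt and no reset: what is moved stays moved. The work goes in short steps, Python scripts to look and compute and a shell command to move; the robot and the scene stay as the last step left them, time stands still between calls to the robot, and variables do not carry over. Pictures are saved under pics/ and viewed, and the job is handed in when it is done.

```bash
ls; mkdir -p pics; python3 - <<'E'
from bench import r, eyes
import cv2
s=r.read_state(); print(s, r.nose_length)
for n in ["scene","top","wrist"]:
    c=eyes.capture(n); cv2.imwrite(f"pics/{n}0.png",c["color"]); print(n,{k:(v.round(4).tolist() if hasattr(v,'round') and k=='T' else v) for k,v in c.items() if k!="color"})
E
```

```text
pics
{'time': 0.0, 'joint_positions': array([ 1.04657310e+00,  3.13461613e-01,  1.49842400e+00, -4.17199838e-05,
        1.33099042e+00, -2.23398340e-01]), 'qd': array([-6.16767905e-04, -1.88423416e-04,  6.23521305e-05, -6.21456398e-05,
        1.54844397e-04, -1.85973335e-03]), 'joint_torque': array([-4.19538401e-04, -4.12272656e+01, -2.59746015e+01, -2.15596028e-04,
        4.19676522e-03, -8.76751130e-06]), 'ee_pos': array([0.15544475, 0.50117725, 0.21623407]), 'orientation': array([-0.98542912,  1.33781172,  0.98451488]), 'ft_force': array([-0.16433548,  0.73720158, -0.31376118]), 'moment': array([ 0.01807787,  0.00502396, -0.01411786]), 'finger_gap': 0.08534879863743244} 0.022
scene {'fx': 420.8630390252107, 'fy': 420.8630390252107, 'cx': 281.6706737760068, 'cy': 211.71764188055158, 'T': [[0.3157, -0.511, 0.7995, 1.2601], [0.9488, 0.1656, -0.2689, -0.2425], [0.005, 0.8435, 0.5371, 0.5806], [0.0, 0.0, 0.0, 1.0]]}
top {'fx': 529.25249972136, 'fy': 529.25249972136, 'cx': 277.2471456628796, 'cy': 201.7040603339193, 'T': [[-0.0147, 0.9885, -0.1502, 0.3155], [-0.9998, -0.013, 0.0125, 0.0052], [0.0104, 0.1503, 0.9886, 1.4408], [0.0, 0.0, 0.0, 1.0]]}
wrist {'fx': 378.4290769722271, 'fy': 378.4290769722271, 'cx': 277.3260197465498, 'cy': 199.94518270429603, 'T': [[0.2966, -0.9027, -0.3116, 0.0738], [0.955, 0.2803, 0.0969, 0.5258], [-0.0001, -0.3264, 0.9452, 0.3729], [0.0, 0.0, 0.0, 1.0]]}
```

View pics/scene0.png

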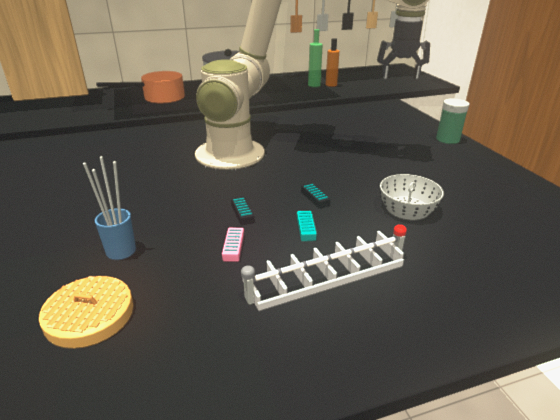

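View pics/top0.png

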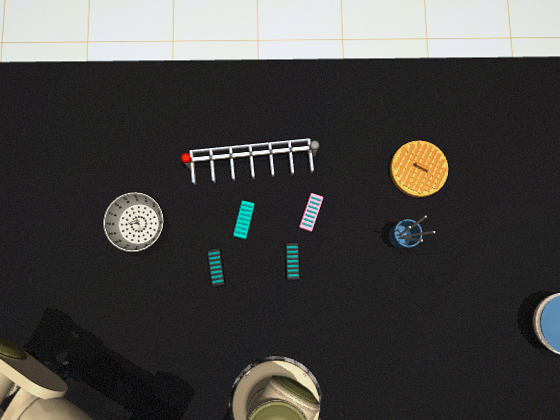

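View pics/wrist0.png

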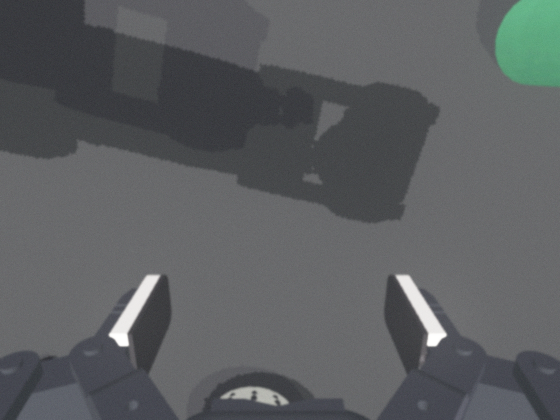

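Top view: red cap at (186,158), so the count starts at the rack's +y end and the third gap is sleeve3. Trivet candidates are teal (244,220), black (216,267), black (293,261) and pink (311,212). The one at (244,220) fits, as it is teal in body. I'll confirm it in an enlarged crop.

```bash
cat > h.py <<'E'
import numpy as np,cv2
from bench import r,eyes
def ray(c,u,v,z):
    # pixel -> world at height z
    d=c["T"][:3,:3]@np.array([(u-c["cx"])/c["fx"],-(v-c["cy"])/c["fy"],-1.0]); o=c["T"][:3,3]
    return o+d*(z-o[2])/d[2]
def proj(c,p):
    q=c["T"][:3,:3].T@(np.asarray(p)-c["T"][:3,3]); return np.array([c["cx"]+c["fx"]*q[0]/-q[2],c["cy"]-c["fy"]*q[1]/-q[2]])
def teal(c):
    h=cv2.cvtColor(c["color"],cv2.COLOR_BGR2HSV)
    m=cv2.inRange(h,(75,120,90),(100,255,255))
    return m
E
python3 - <<'E'
from h import *
c=eyes.capture("top"); im=c["color"]
cv2.imwrite("pics/topcrop.png",cv2.resize(im[130:290,170:330],None,fx=3.75,fy=3.75,interpolation=cv2.INTER_CUBIC))
s=eyes.capture("scene")["color"]
cv2.imwrite("pics/scenecrop.png",cv2.resize(s[170:310,220:430],None,fx=3.8,fy=3.8,interpolation=cv2.INTER_CUBIC))
E
```

```text
(no output)
```

View pics/topcrop.png

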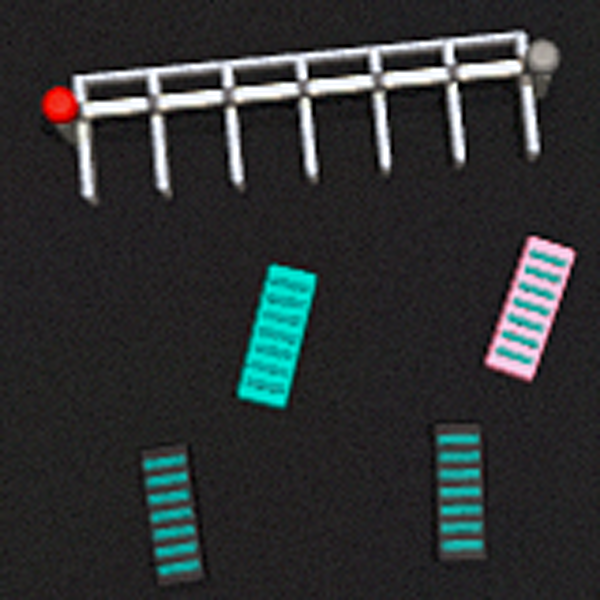

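View pics/scenecrop.png

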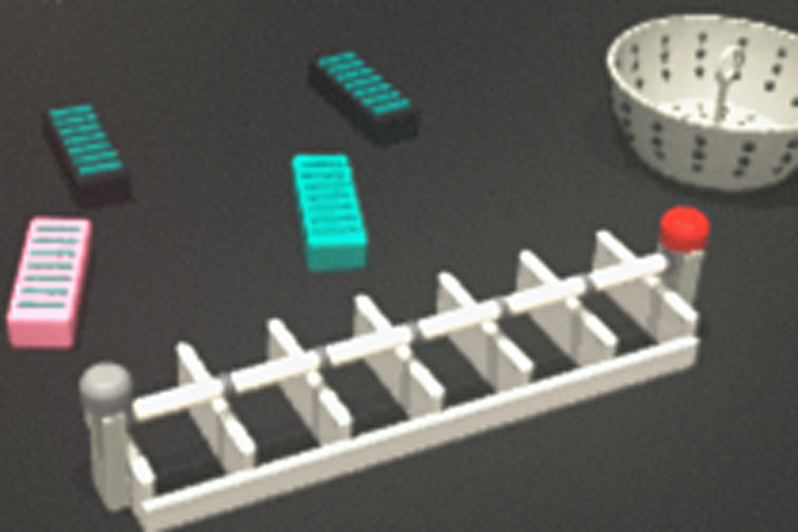

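The crop confirms it: the solid teal bar at top (244,220) is the trivet. The black and pink ones only have teal ribs. Next I'll fit poses.

```bash
cat >> h.py <<'E'
from scipy.optimize import least_squares
def blob(m,big=True):
    n,l,st,ce=cv2.connectedComponentsWithStats(m); i=1+np.argmax(st[1:,4]); return (l==i).astype(np.uint8)*255,ce[i],st[i]
def box_pts(x,y,a):
    R=np.array([[np.cos(a),-np.sin(a)],[np.sin(a),np.cos(a)]]); 
    return [np.r_[R@[i*.05,j*.018]+[x,y],z] for i in(-1,1) for j in(-1,1) for z in(0.,.022)]
def trivet(cams):
    # fit box silhouette: compare soft-rendered hull to mask
    ms=[]
    for c in cams:
        m,ce,st=blob(teal(c)); ms.append((c,m,ce))
    c=cams[0];m=ms[0][1]
    (u,v),wh,ang=cv2.minAreaRect(cv2.findNonZero(m)); p=cv2.boxPoints(((u,v),wh,ang))
    w=np.array([ray(c,*q,.022)[:2] for q in p]); e=[w[1]-w[0],w[2]-w[1]]; e=max(e,key=np.linalg.norm)
    a=np.arctan2(e[1],e[0]); a=(a+np.pi/2)%np.pi-np.pi/2; cen=w.mean(0)
    def res(t):
        out=[]
        for c,m,ce in ms:
            hull=cv2.convexHull(np.float32([proj(c,q) for q in box_pts(*t)]))[:,0]
            S=8; img=np.zeros((m.shape[0]*1,m.shape[1]*1),np.uint8)
            mo=cv2.moments(hull); mm=cv2.moments(cv2.convexHull(cv2.findNonZero(m)))
            out+= [mo['m10']/mo['m00']-mm['m10']/mm['m00'],mo['m01']/mo['m00']-mm['m01']/mm['m00']]
            f=lambda M:.5*np.arctan2(2*M['mu11'],M['mu20']-M['mu02'])
            d=f(mo)-f(mm); out.append(20*np.sin(d))
        return out
    s=least_squares(res,[*cen,a],x_scale=[.01,.01,.1],diff_step=1e-4)
    return s.x,np.round(res(s.x),2)
E
python3 - <<'E'
from h import *
T=eyes.capture("top");S=eyes.capture("scene")
for cs in ([T],[S],[T,S]):
    x,e=trivet(cs); print("trivet",x[:2].round(4),np.degrees(x[2]).round(2),e)
for n,c in(("T",T),("S",S)):
    h=cv2.cvtColor(c["color"],cv2.COLOR_BGR2HSV); m=cv2.inRange(h,(0,150,90),(6,255,255))|cv2.inRange(h,(175,150,90),(180,255,255))
    m,ce,st=blob(m); print(n,"red",ce,st,ray(c,*ce,.0705).round(4))
# enlarge scene rack for tips
for n,c,(a,b,d,e) in(("T",T,(135,185,180,330)),("S",S,(220,310,235,415))):
    f=800/(e-d); cv2.imwrite(f"pics/rack{n}.png",cv2.resize(c["color"][a:b,d:e],None,fx=f,fy=f,interpolation=cv2.INTER_CUBIC)); print(n,f)
E
```

```text
trivet [0.4856 0.0799] -13.56 [-0. -0.  0.]
trivet [0.485  0.0802] -14.73 [ 0. -0. -0.]
trivet [0.4855 0.0799] -14.46 [-0.03  0.07  0.32 -0.02  0.12 -0.17]
T red [185.47435897 157.57692308] [181 153  10  10  78] [0.645  0.2291 0.0705]
S red [399.66935484 229.83870968] [394 224  13  12 124] [0.6457 0.2281 0.0705]
T 5.333333333333333
S 4.444444444444445
```

View pics/rackT.png

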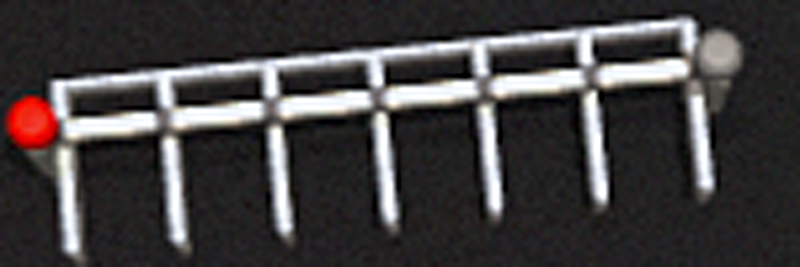

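View pics/rackS.png

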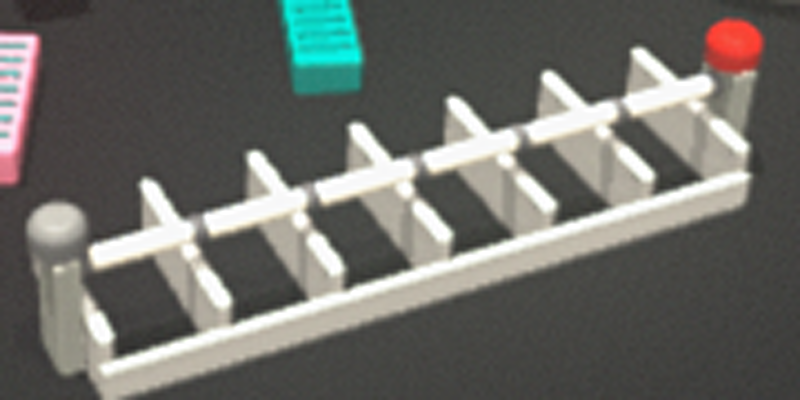

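```bash
cat >> h.py <<'E'
def rk(x,y,a,p):
    return np.array([x+np.cos(a)*p[0]-np.sin(a)*p[1],y+np.sin(a)*p[0]+np.cos(a)*p[1],p[2]])
E
python3 - <<'E'
from h import *
T=eyes.capture("top");S=eyes.capture("scene")
o=lambda n,u,v:((u+.5)/5.3333-.5+180,(v+.5)/5.3333-.5+135) if n=="T" else ((u+.5)/4.4444-.5+235,(v+.5)/4.4444-.5+220)
obs=[("T",(32,121),(.06,.171,.0715)),("T",(718,53),(.06,-.171,.0715)),("S",(733,45),(.06,.171,.0705)),("S",(57,233),(.06,-.171,.0705))]
for i,b in enumerate([(167,123),(274,108),(379,97),(485,87),(591,75)]): obs.append(("T",b,(.06,.108-.054*i,.0535)))
for i,b in enumerate([(75,250),(181,243),(286,232),(393,223),(494,213),(600,202),(706,190)]): obs.append(("T",b,(.0,.162-.054*i,.027)))
C=dict(T=T,S=S)
def fit(ob):
    f=lambda t:np.concatenate([proj(C[n],rk(*t[:3],p))-o(n,*uv) for n,uv,p in ob])
    s=least_squares(f,[.59,.06,.1],x_scale=[.01,.01,.1],loss="soft_l1"); return s.x,f(s.x).reshape(-1,2).round(1)
for ob in (obs,[k for k in obs if k[0]=="T"],[k for k in obs if k[0]=="S"]):
    x,e=fit(ob);print(x.round(4),np.degrees(x[2]));print(e.tolist())
    for s in((.06,.171),(.06,.135),(.06,.027),(0,.027),(0.04,.027)): print(s,rk(*x,(*s,0)).round(4)[:2],end=' ')
    print()
E
```

```text
[0.6009 0.0522 0.0901] 5.161259495974179
[[0.3, 0.1], [-0.1, 0.0], [-0.0, 0.0], [-0.3, -0.5], [-0.5, -1.1], [-0.5, -0.3], [-0.2, -0.2], [-0.1, -0.3], [0.0, -0.1], [-0.1, 0.9], [-0.1, 0.2], [0.0, 0.2], [-0.3, -0.1], [0.5, -0.2], [0.4, -0.1], [0.2, 0.1]]
(0.06, 0.171) [0.6453 0.2279] (0.06, 0.135) [0.6485 0.1921] (0.06, 0.027) [0.6582 0.0845] (0, 0.027) [0.5985 0.0791] (0.04, 0.027) [0.6383 0.0827] 
[0.6008 0.0522 0.0884] 5.066670965204648
[[0.3, 0.0], [0.0, 0.2], [-0.5, -1.1], [-0.5, -0.2], [-0.1, -0.2], [-0.0, -0.2], [0.1, 0.0], [-0.1, 0.8], [-0.1, 0.2], [0.0, 0.2], [-0.3, -0.0], [0.6, -0.1], [0.4, -0.0], [0.2, 0.3]]
(0.06, 0.171) [0.6455 0.2278] (0.06, 0.135) [0.6486 0.192 ] (0.06, 0.027) [0.6582 0.0844] (0, 0.027) [0.5984 0.0791] (0.04, 0.027) [0.6383 0.0826] 
[0.6016 0.0522 0.0945] 5.411801852159252
[[0.0, -0.0], [-0.0, 0.0]]
(0.06, 0.171) [0.6452 0.2281] (0.06, 0.135) [0.6486 0.1922] (0.06, 0.027) [0.6588 0.0847] (0, 0.027) [0.5991 0.0791] (0.04, 0.027) [0.6389 0.0828]
```

```bash
cat >> h.py <<'E'
from scipy.spatial.transform import Rotation as Ro
RX,RY,RA=.6012,.0522,.0905
def plan(p,yaw_y,quiet=0):
    """row for TCP world p, tool down, tool-y heading yaw_y (rad)"""
    s=r.read_state(); R0=Ro.from_rotvec(s["orientation"]); 
    y=np.array([np.cos(yaw_y),np.sin(yaw_y),0]); x=np.array([0,0,-1.]); M=np.column_stack([x,y,np.cross(x,y)])
    rel=R0.inv()*Ro.from_matrix(M)
    d=R0.inv().apply(np.asarray(p)-s["ee_pos"])
    print("row",d.round(4).tolist(),rel.as_rotvec().round(4).tolist(),"dist",np.linalg.norm(d).round(3),"deg",np.degrees(rel.magnitude()).round(1))
def st():
    s=r.read_state(); M=Ro.from_rotvec(s["orientation"]).as_matrix(); print("t",round(s["time"],2),"p",s["ee_pos"].round(4),"F",s["ft_force"].round(2),"gap",round(s["finger_gap"],4),"x",M[:,0].round(3),"yhead",round(np.degrees(np.arctan2(M[1,1],M[0,1])),1),"q",s["joint_positions"].round(2))
    return s
def rp(x,y,z): return rk(RX,RY,RA,(x,y,z))
E
python3 - <<'E'
from h import *
st()
for a in (RA+np.pi/2,RA-np.pi/2): plan(rp(.06,.138,.130),a)
T=eyes.capture("top"); print(ray(T,134,222,.06))
E
```

```text
t 0.45 p [0.1555 0.5014 0.2167] F [-0.06 -1.1   0.63] gap 0.0856 x [-0. -0. -1.] yhead 162.8 q [ 1.05  0.31  1.5   0.    1.33 -0.22]
row [0.0867, -0.5616, -0.1465] [1.1795, -0.0002, 0.0001] dist 0.587 deg 67.6
row [0.0867, -0.5616, -0.1465] [-1.9621, -0.0001, -0.0002] dist 0.587 deg 112.4
[0.47643169 0.36332097 0.06      ]
```

```bash
python3 -m jog '[[[0,-0.06,-0.015,0.15,0,0],[0,-0.12,-0.03,0.3,0,0],[0,-0.18,-0.045,0.45,0,0],[0,-0.24,-0.06,0.6,0,0],[0,-0.3,-0.08,0.75,0,0],[0,-0.36,-0.095,0.9,0,0],[0,-0.42,-0.11,1.05,0,0],[0,-0.48,-0.125,1.18,0,0],[0,-0.54,-0.14,1.18,0,0],[0,-0.5616,-0.1465,1.18,0,0]]]' 0 30; python3 - <<'E'
from h import *
st(); plan(rp(.06,.138,.120),RA+np.pi/2)
E
```

```text
time: 1.75
ee_pos: [0.6506, 0.1925, 0.2156]
orientation: [-0.069, 1.571, 0.068]
ft_force: [-0.5, 0.9, 0.1]
finger_gap: -0.0
t 1.75 p [0.6506 0.1925 0.2156] F [-0.53  0.87  0.14] gap -0.0 x [-0.001 -0.    -1.   ] yhead 95.0 q [ 0.12  0.67  0.95 -0.    1.52  0.03]
row [0.0956, 0.0028, -0.0018] [-0.0034, -0.0009, 0.0004] dist 0.096 deg 0.2
```

```bash
python3 -m jog '[[[0.05,0.003,-0.002,0,0,0],[0.0956,0.003,-0.002,0,0,0],[0.0956,0.003,-0.002,0,0,0],[0.0956,0.003,-0.002,0,0,0]]]' 0; python3 - <<'E'
from h import *
st(); plan(rp(.06,.138,.075),RA+np.pi/2)
for n in("wrist","scene"):
    c=eyes.capture(n)["color"]; c=c if n=="wrist" else cv2.resize(c[140:320,230:450],None,fx=3.3,fy=3.3,interpolation=cv2.INTER_CUBIC)
    cv2.imwrite(f"pics/{n}1.png",c)
E
```

```text
time: 2.25
ee_pos: [0.6492, 0.1955, 0.1224]
orientation: [-0.069, 1.567, 0.068]
ft_force: [0.6, 0.0, 0.5]
finger_gap: -0.0001
t 2.25 p [0.6492 0.1955 0.1224] F [0.59 0.04 0.47] gap -0.0001 x [ 0.002 -0.    -1.   ] yhead 95.0 q [ 0.12  0.73  1.09 -0.    1.32  0.03]
row [0.0474, -0.0003, -0.0009] [-0.0033, 0.0024, 0.0003] dist 0.047 deg 0.2
```

View pics/wrist1.png

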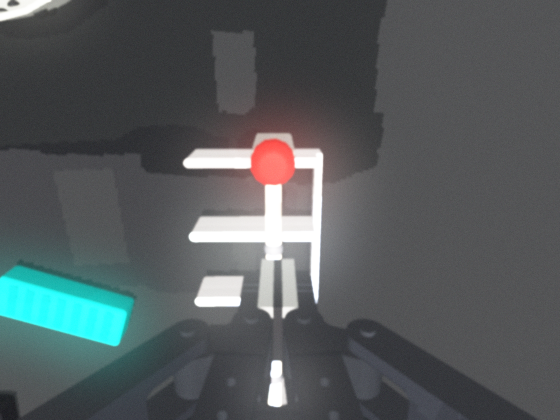

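View pics/scene1.png

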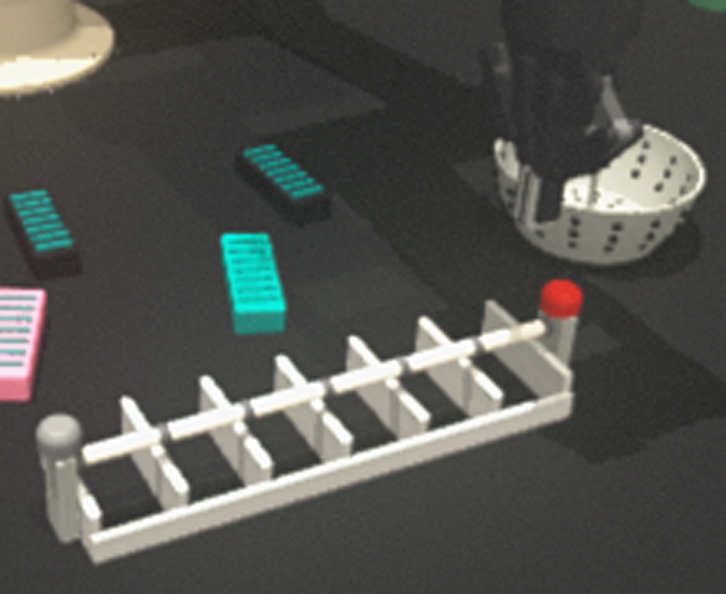

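```bash
python3 - <<'E'
from h import *
s=st();S=eyes.capture("scene"); p=s["ee_pos"]
for z in(p[2],p[2]-.022,.055): q=proj(S,[p[0],p[1],z]); print(z,q,(q-[230,140])*3.3)
print(s["time"])
W=eyes.capture("wrist"); print(proj(W,p),proj(W,p-[0,0,.022]),proj(W,rp(.06,.138,.055)),proj(W,rp(.06,.171,.079)))
E
```

```text
t 2.35 p [0.6493 0.1955 0.1227] F [ 0.31  0.99 -0.17] gap 0.0003 x [ 0.003  0.    -1.   ] yhead 95.0 q [ 0.12  0.73  1.09 -0.    1.32  0.03]
0.12273410604759655 [390.60115139 212.51196153] [529.9837996  239.28947303]
0.10073410604759656 [389.05742    221.54243015] [524.889486   269.09001948]
0.055 [385.97970466 239.54634705] [514.73302539 328.50294526]
2.35
[280.63132441 261.22352868] [280.12973555 240.85831724] [277.94283919 210.46022431] [277.98454872 169.15230114]
```

```bash
python3 - <<'E'
from h import *
W=eyes.capture("wrist")["color"];S=eyes.capture("scene")["color"]
f=lambda a:np.clip(255*(a/255.)**.5,0,255).astype(np.uint8)
a=cv2.resize(f(W[190:340,200:360]),(500,469),interpolation=cv2.INTER_CUBIC);b=cv2.resize(f(S[170:250,365:415]),(293,469),interpolation=cv2.INTER_CUBIC)
cv2.imwrite("pics/c2.png",np.hstack([a,b]))
E
```

```text
(no output)
```

View pics/c2.png

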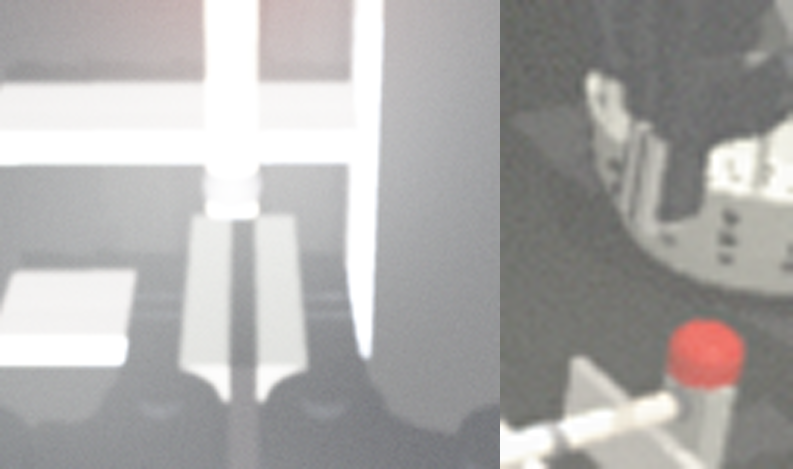

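The rendered fingertips seem to end near the TCP, not 22 mm ahead of it, so I'll find the contact by feel, descending slowly over sleeve 1.

```bash
python3 -m jog '[[[0.02,0,0,0,0,0],[0.036,0,-0.001,0,0,0],[0.038,0,-0.001,0,0,0],[0.04,0,-0.001,0,0,0],[0.042,0,-0.001,0,0,0]]]'; python3 -c "
from h import *
st()"
```

```text
time: 3.18
ee_pos: [0.648, 0.1954, 0.0796]
orientation: [-0.069, 1.568, 0.068]
ft_force: [-0.6, -0.0, 0.9]
finger_gap: -0.0004
t 3.17 p [0.648  0.1954 0.0796] F [-0.61 -0.03  0.92] gap -0.0004 x [ 0.002 -0.    -1.   ] yhead 95.0 q [ 0.12  0.77  1.14 -0.    1.23  0.03]
```

```bash
python3 -m jog '[[[0.002,0,0,0,0,0],[0.004,0,0,0,0,0],[0.006,0,0,0,0,0],[0.006,0,0,0,0,0]]]'; python3 -c "
from h import *
st()"
```

```text
time: 3.68
ee_pos: [0.6479, 0.1953, 0.0734]
orientation: [-0.069, 1.568, 0.068]
ft_force: [0.4, 0.1, 0.5]
finger_gap: -0.0
t 3.67 p [0.6479 0.1953 0.0734] F [0.42 0.09 0.46] gap -0.0 x [ 0.001 -0.    -1.   ] yhead 95.0 q [ 0.12  0.77  1.15 -0.    1.22  0.03]
```

```bash
python3 -m jog '[[[0.002,0,0,0,0,0],[0.004,0,0,0,0,0],[0.006,0,0,0,0,0],[0.007,0,0,0,0,0]]]'; python3 - <<'E'
from h import *
st()
W=eyes.capture("wrist")["color"];S=eyes.capture("scene")["color"]
f=lambda a:np.clip(255*(a/255.)**.6,0,255).astype(np.uint8)
a=cv2.resize(f(W[140:340,180:380]),(450,450),interpolation=cv2.INTER_CUBIC);b=cv2.resize(f(S[180:260,345:407]),(349,450),interpolation=cv2.INTER_CUBIC)
cv2.imwrite("pics/c3.png",np.hstack([a,b]))
E
```

```text
time: 4.18
ee_pos: [0.6478, 0.1953, 0.0662]
orientation: [-0.069, 1.568, 0.068]
ft_force: [-0.4, 0.3, -0.1]
finger_gap: -0.0003
t 4.17 p [0.6478 0.1953 0.0662] F [-0.39  0.31 -0.13] gap -0.0003 x [ 0.001 -0.    -1.   ] yhead 95.0 q [ 0.12  0.78  1.15 -0.    1.21  0.03]
```

View pics/c3.png

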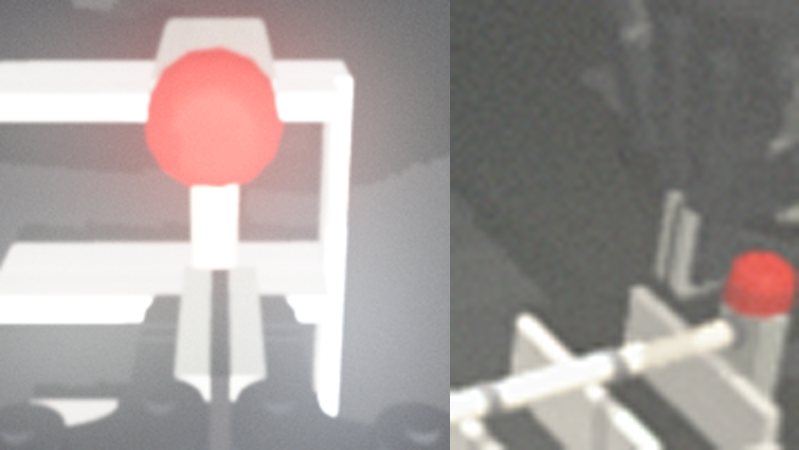

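No contact yet. The scene crop shows the tip about 10 px (~24 mm) above the sleeve, so I'll keep lowering.

```bash
python3 -m jog '[[[0.002,0,0,0,0,0],[0.004,0,0,0,0,0],[0.006,0,0,0,0,0],[0.008,0,0,0,0,0],[0.008,0,0,0,0,0]]]'; python3 - <<'E'
from h import *
st()
E
```

```text
time: 4.9
ee_pos: [0.6478, 0.1953, 0.0581]
orientation: [-0.069, 1.569, 0.068]
ft_force: [-0.4, 0.2, -0.1]
finger_gap: 0.0004
t 4.9 p [0.6478 0.1953 0.0581] F [-0.39  0.17 -0.11] gap 0.0004 x [ 0.001 -0.    -1.   ] yhead 95.0 q [ 0.12  0.79  1.16 -0.    1.19  0.03]
```

```bash
python3 - <<'E'
from h import *
st()
W=eyes.capture("wrist")["color"];Sc=eyes.capture("scene");S=Sc["color"]
f=lambda a:np.clip(255*(a/255.)**.6,0,255).astype(np.uint8)
a=cv2.resize(f(W[100:400,180:380]),(400,600),interpolation=cv2.INTER_CUBIC);b=cv2.resize(f(S[160:250,345:405]),(400,600),interpolation=cv2.INTER_CUBIC)
cv2.imwrite("pics/c4.png",np.hstack([a,b]))
T=eyes.capture("top")["color"]; cv2.imwrite("pics/t4.png",cv2.resize(T[100:300,120:380],None,fx=3,fy=3))
E
```

```text
t 4.9 p [0.6478 0.1953 0.0581] F [-0.39  0.17 -0.11] gap 0.0004 x [ 0.001 -0.    -1.   ] yhead 95.0 q [ 0.12  0.79  1.16 -0.    1.19  0.03]
```

View pics/c4.png

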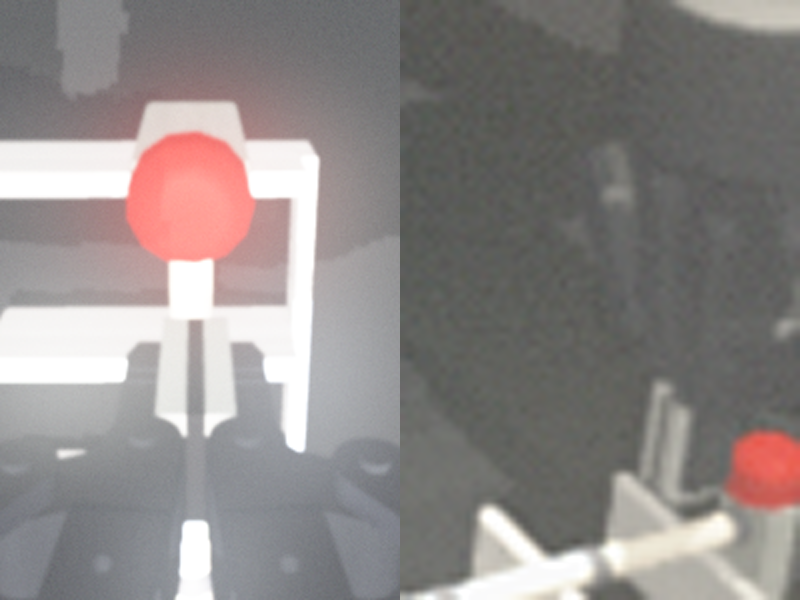

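View pics/t4.png

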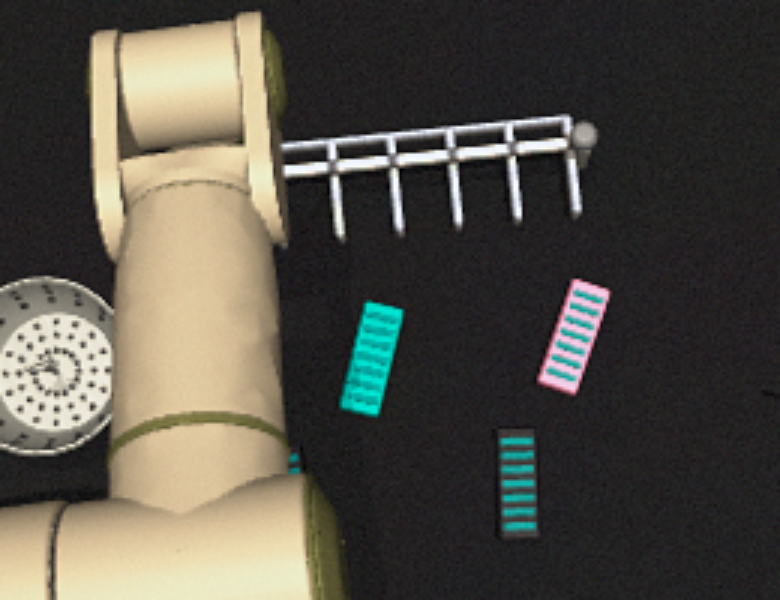

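```bash
python3 -m jog '[[[0.002,0,0,0,0,0],[0.003,0,0,0,0,0],[0.004,0,0,0,0,0],[0.005,0,0,0,0,0],[0.005,0,0,0,0,0]]]'; python3 - <<'E'
from h import *
st()
E
```

```text
time: 5.68
ee_pos: [0.6479, 0.1954, 0.0533]
orientation: [-0.069, 1.568, 0.068]
ft_force: [0.3, -0.4, -0.1]
finger_gap: 0.0003
t 5.67 p [0.6479 0.1954 0.0533] F [ 0.3  -0.43 -0.12] gap 0.0003 x [ 0.001 -0.    -1.   ] yhead 95.0 q [ 0.12  0.79  1.16 -0.    1.18  0.03]
```

```bash
python3 -m jog '[[[0.001,0,0,0,0,0],[0.002,0,0,0,0,0],[0.003,0,0,0,0,0],[0.003,0,0,0,0,0]]]'; python3 - <<'E'
from h import *
st()
Sc=eyes.capture("scene");S=Sc["color"]
f=lambda a:np.clip(255*(a/255.)**.6,0,255).astype(np.uint8)
cv2.imwrite("pics/c5.png",cv2.resize(f(S[190:260,340:420]),(800,600)[:2] if 0 else (686,600),interpolation=cv2.INTER_CUBIC))
E
```

```text
time: 6.18
ee_pos: [0.6478, 0.1953, 0.0501]
orientation: [-0.069, 1.569, 0.068]
ft_force: [-0.2, -0.2, -0.3]
finger_gap: -0.0002
t 6.17 p [0.6478 0.1953 0.0501] F [-0.22 -0.19 -0.32] gap -0.0002 x [ 0.001 -0.    -1.   ] yhead 95.0 q [ 0.12  0.8   1.17 -0.    1.18  0.03]
```

View pics/c5.png

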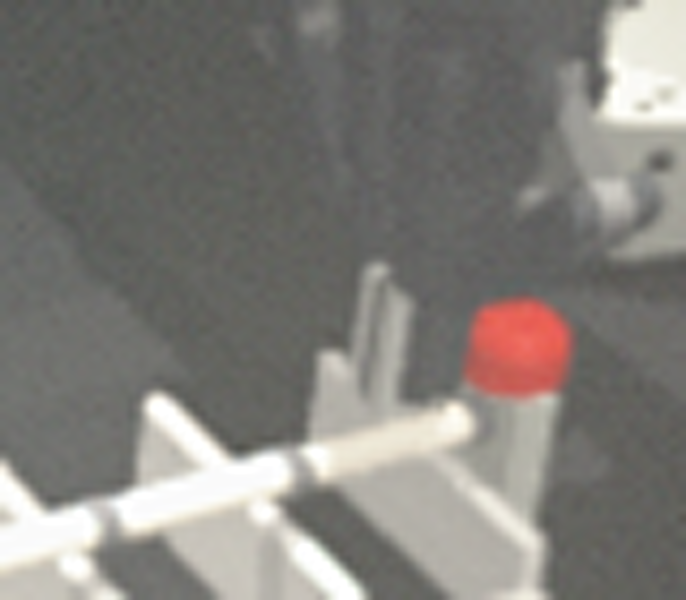

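```bash
python3 -m jog '[[[0.001,0,0,0,0,0],[0.002,0,0,0,0,0],[0.003,0,0,0,0,0],[0.003,0,0,0,0,0]]]'; python3 - <<'E'
from h import *
st()
E
```

```text
time: 6.72
ee_pos: [0.6478, 0.1953, 0.0471]
orientation: [-0.069, 1.569, 0.068]
ft_force: [-0.2, 0.4, 0.6]
finger_gap: -0.0
t 6.72 p [0.6478 0.1953 0.0471] F [-0.24  0.42  0.56] gap -0.0 x [ 0.001 -0.    -1.   ] yhead 95.0 q [ 0.12  0.8   1.17 -0.    1.17  0.03]
```

```bash
python3 - <<'E'
from h import *
f=lambda a:np.clip(255*(a/255.)**.6,0,255).astype(np.uint8)
st(); S=eyes.capture("scene")
a=cv2.resize(f(S["color"][200:260,345:415]),(700,600),interpolation=cv2.INTER_CUBIC)
p=r.read_state()["ee_pos"]
def mk(q,col):
    u,v=proj(S,q); cv2.circle(a,(int((u-345+.5)*10),int((v-200+.5)*10)),4,col,-1)
mk(p,(0,0,255)); mk(p+[0,0,-.022],(255,0,255)); mk(p+[0,0,.02],(0,255,255))
for y in(.158,.112): mk(rp(.06,y,.055),(0,255,0))
mk(rp(.06,.138,.055),(0,255,0))
cv2.imwrite("pics/c6.png",a)
W=eyes.capture("wrist"); b=cv2.resize(f(W["color"][100:340,180:380]),(500,600),interpolation=cv2.INTER_CUBIC)
for q,col in((p,(0,0,255)),(p+[0,0,-.022],(255,0,255)),(p+[0,0,.02],(0,255,255)),(rp(.06,.158,.055),(0,255,0)),(rp(.06,.138,.055),(0,255,0)),(rp(.06,.112,.055),(0,255,0))):
    u,v=proj(W,q); cv2.circle(b,(int((u-180+.5)*2.5),int((v-100+.5)*2.5)),4,col,-1)
cv2.imwrite("pics/c7.png",b)
E
```

```text
t 6.72 p [0.6478 0.1953 0.0471] F [-0.24  0.42  0.56] gap -0.0 x [ 0.001 -0.    -1.   ] yhead 95.0 q [ 0.12  0.8   1.17 -0.    1.17  0.03]
```

View pics/c6.png

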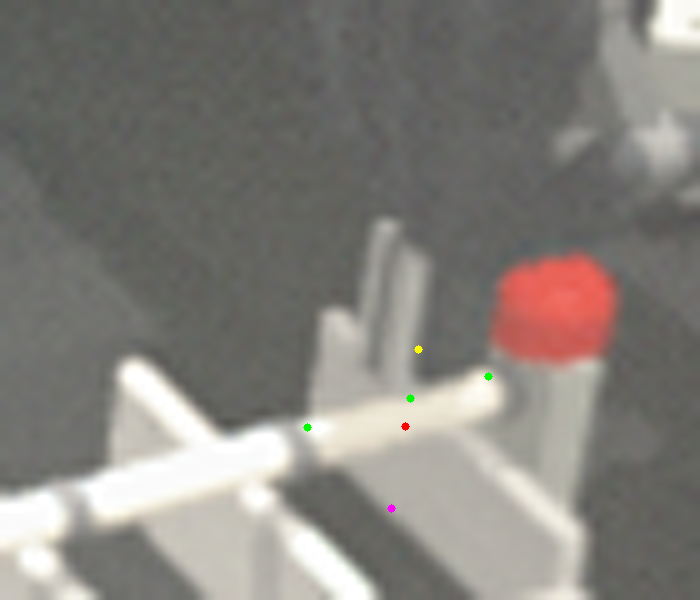

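View pics/c7.png

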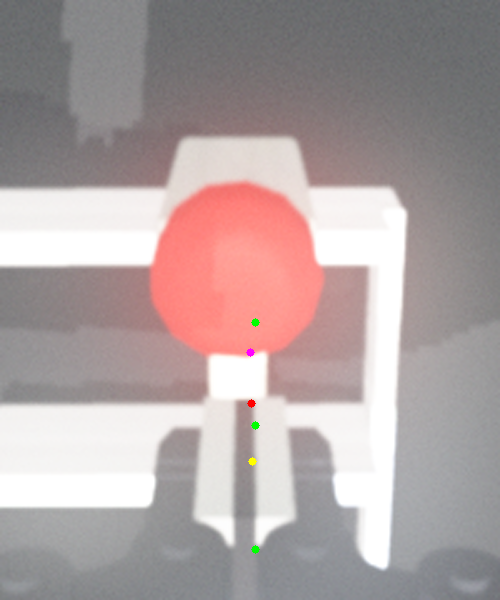

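```bash
python3 -m jog '[[[0.001,0,0,0,0,0],[0.002,0,0,0,0,0],[0.002,0,0,0,0,0]]]'; python3 -m jog '[[[0.001,0,0,0,0,0],[0.001,0,0,0,0,0]]]'
```

```text
time: 7.2
ee_pos: [0.6478, 0.1953, 0.0451]
orientation: [-0.069, 1.569, 0.068]
ft_force: [-0.1, 0.1, -0.3]
finger_gap: -0.0
time: 7.45
ee_pos: [0.6478, 0.1953, 0.044]
orientation: [-0.069, 1.569, 0.068]
ft_force: [0.6, -0.5, -0.3]
finger_gap: -0.0002
```

```bash
python3 - <<'E'
from h import *
f=lambda a:np.clip(255*(a/255.)**.6,0,255).astype(np.uint8)
S=eyes.capture("scene")
a=cv2.resize(f(S["color"][190:260,355:415]),(480,560),interpolation=cv2.INTER_CUBIC)
W=eyes.capture("wrist"); b=cv2.resize(f(W["color"][150:400,210:350]),(314,560),interpolation=cv2.INTER_CUBIC)
cv2.imwrite("pics/c8.png",np.hstack([a,b]))
E
```

```text
(no output)
```

View pics/c8.png

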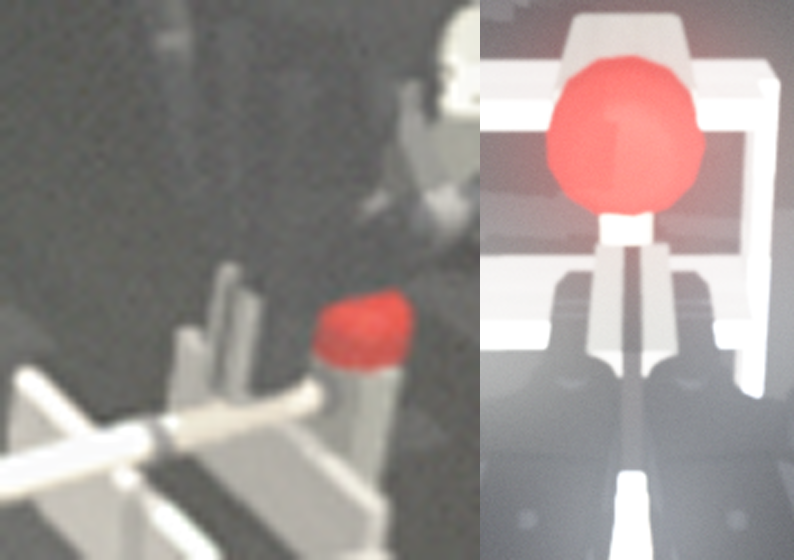

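```bash
python3 -m jog '[[[0.0,-0.004,0,0,0,0],[0.002,-0.004,0,0,0,0],[0.002,-0.004,0,0,0,0]]]'; python3 -m jog '[[[0.001,0,0,0,0,0],[0.002,0,0,0,0,0],[0.002,0,0,0,0,0]]]'
```

```text
time: 7.92
ee_pos: [0.6481, 0.1912, 0.0419]
orientation: [-0.069, 1.569, 0.068]
ft_force: [0.6, 0.5, -0.1]
finger_gap: -0.0002
time: 8.3
ee_pos: [0.6481, 0.1913, 0.04]
orientation: [-0.069, 1.569, 0.068]
ft_force: [-1.4, -0.5, 1.7]
finger_gap: 0.0001
```

```bash
python3 -m jog '[[[0.001,0,0,0,0,0],[0.001,0,0,0,0,0]]]'; python3 - <<'E'
from h import *
s=st(); print(s["moment"])
f=lambda a:np.clip(255*(a/255.)**.6,0,255).astype(np.uint8)
S=eyes.capture("scene")
a=cv2.resize(f(S["color"][190:260,355:415]),(480,560),interpolation=cv2.INTER_CUBIC)
W=eyes.capture("wrist"); b=cv2.resize(f(W["color"][150:400,210:350]),(314,560),interpolation=cv2.INTER_CUBIC)
cv2.imwrite("pics/c9.png",np.hstack([a,b]))
E
```

```text
time: 8.55
ee_pos: [0.6481, 0.1913, 0.0391]
orientation: [-0.069, 1.569, 0.068]
ft_force: [-1.5, 0.0, 1.6]
finger_gap: -0.0001
t 8.55 p [0.6481 0.1913 0.0391] F [-1.49  0.    1.63] gap -0.0001 x [ 0.001 -0.    -1.   ] yhead 95.0 q [ 0.11  0.81  1.18 -0.    1.16  0.03]
[-0.07101143  0.16501781  0.00107117]
```

View pics/c9.png

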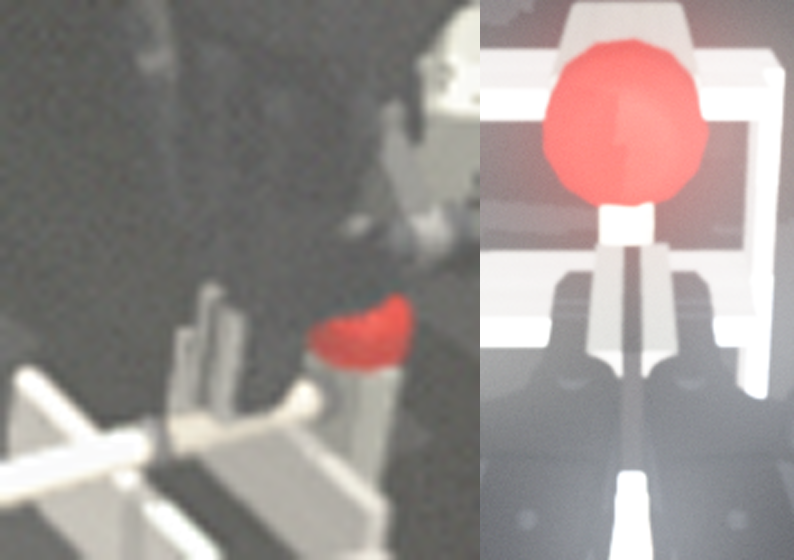

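Contact at about TCP z 0.040, which puts the tip about 14 mm short of the TCP, not ahead of it. There is a sideways force of −1.5 N in x, so the contact is off the rail's crown. I'll lift slightly, shift +x and press again.

```bash
python3 -m jog '[[[-0.003,0,0,0,0,0],[-0.003,0,0.002,0,0,0],[-0.003,0,0.002,0,0,0]]]';python3 -m jog '[[[0.002,0,0,0,0,0],[0.003,0,0,0,0,0],[0.003,0,0,0,0,0]]]'; python3 -m jog '[[[0.002,0,0,0,0,0],[0.002,0,0,0,0,0]]]'; python3 - <<'E'
from h import *
s=st(); print(s["moment"])
E
```

```text
time: 9.02
ee_pos: [0.6502, 0.1914, 0.0419]
orientation: [-0.069, 1.569, 0.068]
ft_force: [-0.2, 0.9, -0.1]
finger_gap: -0.0
time: 9.4
ee_pos: [0.6502, 0.1915, 0.039]
orientation: [-0.069, 1.569, 0.068]
ft_force: [-0.1, -0.6, 2.2]
finger_gap: -0.0001
time: 9.65
ee_pos: [0.6503, 0.1914, 0.037]
orientation: [-0.069, 1.569, 0.068]
ft_force: [-1.5, 0.2, 3.2]
finger_gap: -0.0002
t 9.65 p [0.6503 0.1914 0.037 ] F [-1.5   0.19  3.21] gap -0.0002 x [ 0.001 -0.    -1.   ] yhead 95.0 q [ 0.11  0.81  1.17 -0.    1.16  0.03]
[-0.03272035  0.09465251  0.01737822]
```

```bash
python3 - <<'E'
from h import *
p=r.read_state()["ee_pos"]; d=p[:2]-[RX,RY]; print(d@[np.cos(RA),np.sin(RA)], d@[-np.sin(RA),np.cos(RA)])
E
python3 -m jog '[[[0.001,-0.004,0,0,0,0],[0.001,-0.008,0,0,0,0],[0.001,-0.012,0,0,0,0],[0.001,-0.017,0,0,0,0],[0.001,-0.022,0,0,0,0],[0.001,-0.022,0,0,0,0]]]'; python3 -m jog '[[[0,-0.006,0,0,0,0],[0,-0.012,0,0,0,0],[0,-0.018,0,0,0,0],[0,-0.024,0,0,0,0],[0,-0.03,0,0,0,0],[0,-0.03,0,0,0,0]]]'
python3 - <<'E'
from h import *
st();p=r.read_state()["ee_pos"]; d=p[:2]-[RX,RY]; print(d@[np.cos(RA),np.sin(RA)], d@[-np.sin(RA),np.cos(RA)])
E
```

```text
0.06145152004583371 0.1342347147959696
time: 10.4
ee_pos: [0.6523, 0.1687, 0.0361]
orientation: [-0.069, 1.569, 0.067]
ft_force: [0.0, -1.1, 4.5]
finger_gap: -0.0004
time: 11.15
ee_pos: [0.655, 0.1378, 0.0361]
orientation: [-0.069, 1.569, 0.066]
ft_force: [-0.4, -2.4, 4.0]
finger_gap: 0.0002
t 11.15 p [0.655  0.1378 0.0361] F [-0.39 -2.43  4.03] gap 0.0002 x [ 0.001 -0.002 -1.   ] yhead 94.9 q [ 0.03  0.8   1.2  -0.    1.14 -0.05]
0.06135055227283267 0.0804195097863636
```

Sleeves 1 and 2 felt: 4.5 N, and the rail yields. Now on to sleeve 3.

```bash
python3 -m jog '[[[0,-0.006,0,0,0,0],[0,-0.012,0,0,0,0],[0,-0.018,0,0,0,0],[0,-0.024,0,0,0,0],[0,-0.027,0,0,0,0],[0,-0.027,0,0,0,0]]]'; python3 -m jog '[[[0,-0.006,0,0,0,0],[0,-0.012,0,0,0,0],[0,-0.018,0,0,0,0],[0,-0.023,0,0,0,0],[0,-0.026,0,0,0,0],[0,-0.026,0,0,0,0]]]'
python3 - <<'E'
from h import *
s=st();p=r.read_state()["ee_pos"]; d=p[:2]-[RX,RY]; print(d@[np.cos(RA),np.sin(RA)], d@[-np.sin(RA),np.cos(RA)])
f=lambda a:np.clip(255*(a/255.)**.6,0,255).astype(np.uint8)
S=eyes.capture("scene")
cv2.imwrite("pics/c10.png",cv2.resize(f(S["color"][180:310,230:420]),(800,547),interpolation=cv2.INTER_CUBIC))
E
```

```text
time: 11.9
ee_pos: [0.6575, 0.1102, 0.0362]
orientation: [-0.07, 1.569, 0.065]
ft_force: [0.6, -0.9, 4.3]
finger_gap: 0.0002
time: 12.65
ee_pos: [0.6597, 0.0838, 0.0363]
orientation: [-0.07, 1.569, 0.065]
ft_force: [-0.5, -1.1, 4.1]
finger_gap: 0.0002
t 12.65 p [0.6597 0.0838 0.0363] F [-0.48 -1.15  4.07] gap 0.0002 x [ 0.001 -0.003 -1.   ] yhead 94.9 q [-0.05  0.79  1.22 -0.    1.13 -0.13]
0.06114200034504303 0.026160033811870397
```

View pics/c10.png

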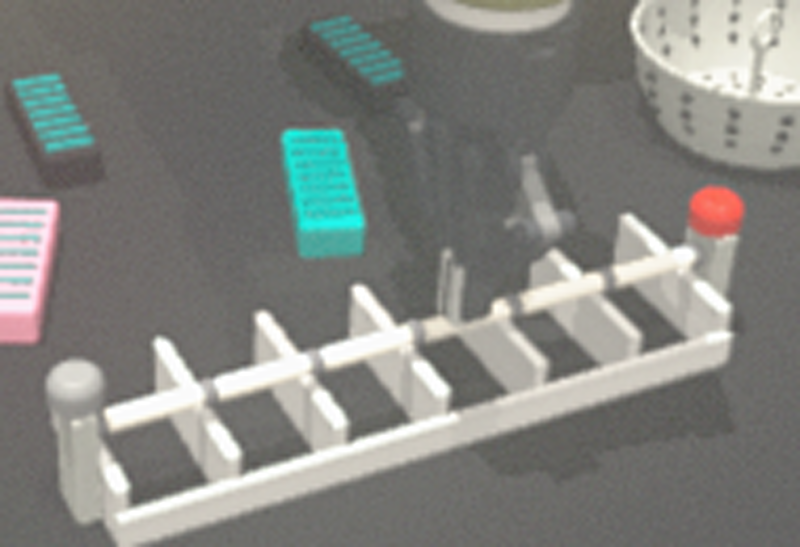

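The fingertip pressed on sleeve 3: in the crop it sits at (450,315), between the third and fourth dividers from the red cap. I'll lift off there without going any farther, then check the room around the trivet.

```bash
python3 -m jog '[[[-0.02,0,0,0,0,0],[-0.06,0,0,0,0,0],[-0.07,0,0,0,0,0],[-0.07,0,0,0,0,0]]]'; python3 - <<'E'
from h import *
st(); T=eyes.capture("top")
for n,l in(("blackL",[(208,250),(220,248),(224,284),(212,286)]),("blackR",[(286,243),(299,243),(299,278),(287,279)]),("pink",[(311,193),(323,197),(312,231),(300,227)])):
    print(n,[ray(T,*q,.02)[:2].round(3).tolist() for q in l])
a=trivet([T])[0]; print(a[:2].round(4),np.degrees(a[2]))
plan([.449,.145,.06],RA+np.pi/2)
E
```

```text
time: 13.2
ee_pos: [0.6597, 0.0841, 0.1069]
orientation: [-0.071, 1.568, 0.064]
ft_force: [0.6, 1.3, -0.5]
finger_gap: -0.0
t 13.2 p [0.6597 0.0841 0.1069] F [ 0.55  1.32 -0.53] gap -0.0 x [ 0.002 -0.004 -1.   ] yhead 94.9 q [-0.05  0.71  1.16 -0.    1.26 -0.13]
blackL [[0.403, 0.174], [0.408, 0.142], [0.313, 0.132], [0.308, 0.163]]
blackR [[0.419, -0.035], [0.418, -0.069], [0.325, -0.068], [0.323, -0.036]]
pink [[0.554, -0.105], [0.543, -0.137], [0.45, -0.105], [0.461, -0.073]]
[ 0.3976 -0.0506] 89.82453579561924
row [0.0455, 0.0789, -0.2042] [-0.0046, -0.0003, 0.0037] dist 0.224 deg 0.3
```

```bash
python3 -m jog '[[[0,0.02,-0.05,0,0,0],[0,0.04,-0.1,0,0,0],[0,0.06,-0.15,0,0,0],[0,0.079,-0.204,0,0,0],[0.03,0.079,-0.204,0,0,0],[0.06,0.079,-0.204,0,0,0],[0.06,0.079,-0.204,0,0,0]]]'; python3 - <<'E'
from h import *
st(); plan([.449,.145,-.0055],RA+np.pi/2)
f=lambda a:np.clip(255*(a/255.)**.6,0,255).astype(np.uint8)
S=eyes.capture("scene"); a=trivet([S]); print(a)
W=eyes.capture("wrist"); 
cv2.imwrite("pics/s11.png",cv2.resize(f(S["color"][100:300,220:440]),(660,600),interpolation=cv2.INTER_CUBIC)); cv2.imwrite("pics/w11.png",f(W["color"]))
E
```

```text
time: 14.12
ee_pos: [0.4473, 0.1449, 0.0434]
orientation: [-0.071, 1.576, 0.064]
ft_force: [1.6, 0.6, 0.6]
finger_gap: 0.0002
t 14.12 p [0.4473 0.1449 0.0434] F [1.58 0.56 0.57] gap 0.0002 x [-0.006 -0.004 -1.   ] yhead 94.9 q [ 0.07  0.42  1.85 -0.    0.87 -0.02]
row [0.0489, 0.0001, 0.002] [-0.0046, -0.0061, 0.0036] dist 0.049 deg 0.5
(array([ 0.48476329,  0.08024221, -0.25843002]), array([-0.,  0.,  0.]))
```

View pics/s11.png

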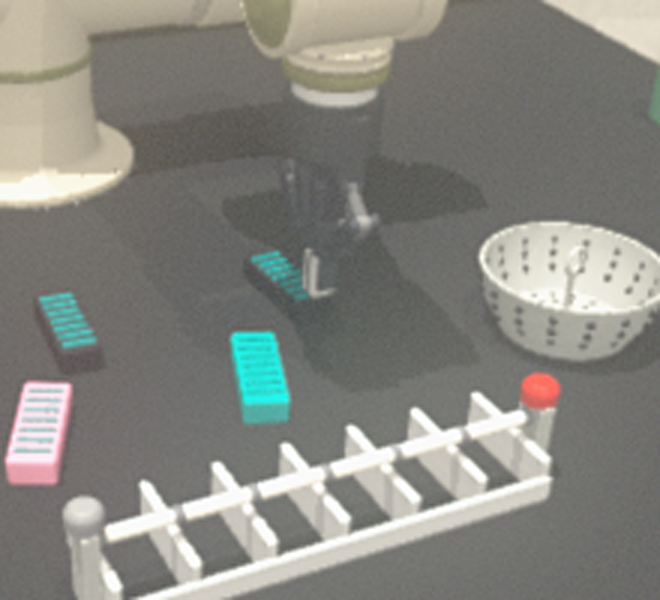

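View pics/w11.png

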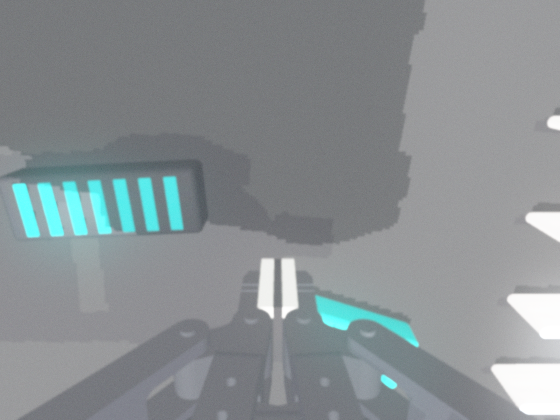

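```bash
python3 -m jog '[[[0.02,0,0.002,0,0,0],[0.035,0,0.002,0,0,0],[0.042,0,0.002,0,0,0],[0.045,0,0.002,0,0,0],[0.045,0,0.002,0,0,0]]]'; python3 - <<'E'
from h import *
st(); plan([.449,.145,-.0055],RA+np.pi/2)
f=lambda a:np.clip(255*(a/255.)**.6,0,255).astype(np.uint8)
S=eyes.capture("scene"); 
cv2.imwrite("pics/s12.png",cv2.resize(f(S["color"][140:260,280:400]),(600,600),interpolation=cv2.INTER_CUBIC)) 
E
```

```text
time: 14.85
ee_pos: [0.4513, 0.1451, 0.0009]
orientation: [-0.07, 1.57, 0.064]
ft_force: [0.3, 0.1, 0.1]
finger_gap: -0.0001
t 14.85 p [0.4513 0.1451 0.0009] F [0.28 0.14 0.11] gap -0.0001 x [-0.    -0.004 -1.   ] yhead 94.9 q [ 0.07  0.51  1.87 -0.01  0.76 -0.02]
row [0.0064, 0.0002, -0.0023] [-0.0047, -0.0007, 0.0037] dist 0.007 deg 0.3
```

View pics/s12.png

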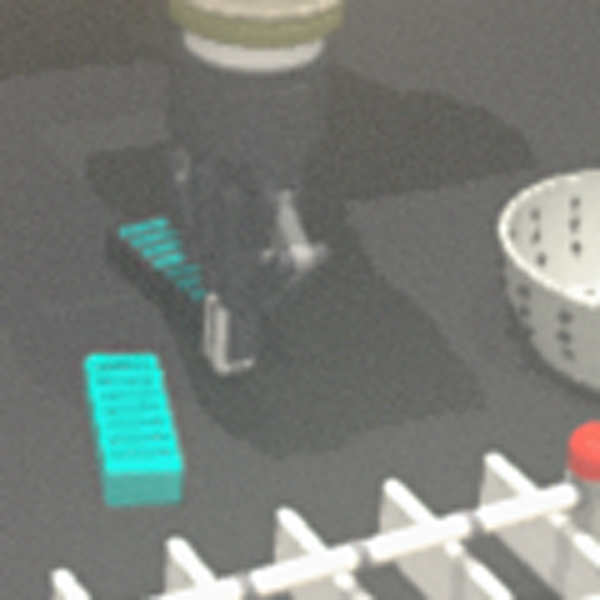

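```bash
python3 - <<'E'
from h import *
S=eyes.capture("scene")
for uv in((322,214),(325,214.4),(330,213)):
  for z in (0,.0155): print(uv,z,ray(S,*uv,z).round(4))
E
python3 -m jog '[[[0.003,0,-0.001,0,0,0],[0.006,0,-0.002,0,0,0],[0.006,0,-0.002,0,0,0]]]'; python3 -c "
from h import *
st()"
```

```text
(322, 214) 0 [0.4378 0.1425 0.    ]
(322, 214) 0.0155 [0.4598 0.1322 0.0155]
(325, 214.4) 0 [0.4419 0.149  0.    ]
(325, 214.4) 0.0155 [0.4637 0.1386 0.0155]
(330, 213) 0 [0.4398 0.1639 0.    ]
(330, 213) 0.0155 [0.4617 0.153  0.0155]
time: 15.32
ee_pos: [0.4492, 0.1448, -0.0052]
orientation: [-0.07, 1.57, 0.065]
ft_force: [0.3, 0.3, 0.8]
finger_gap: -0.0
t 15.32 p [ 0.4492  0.1448 -0.0052] F [0.29 0.33 0.81] gap -0.0 x [-0.    -0.004 -1.   ] yhead 94.9 q [ 0.07  0.52  1.88 -0.01  0.75 -0.02]
```

```bash
python3 -m jog '[[[0,-0.012,-0.001,0,0,0],[0,-0.022,-0.002,0,0,0],[0,-0.026,-0.002,0,0,0],[0,-0.03,-0.003,0,0,0],[0,-0.034,-0.003,0,0,0],[0,-0.038,-0.003,0,0,0],[0,-0.038,-0.003,0,0,0]]]'; python3 - <<'E'
from h import *
st()
S=eyes.capture("scene"); a,e=trivet([S]); print(a[:2].round(4),np.degrees(a[2]))
f=lambda a:np.clip(255*(a/255.)**.6,0,255).astype(np.uint8)
cv2.imwrite("pics/s13.png",cv2.resize(f(S["color"][140:260,280:400]),(600,600),interpolation=cv2.INTER_CUBIC)) 
E
```

```text
time: 16.2
ee_pos: [0.4496, 0.1065, -0.005]
orientation: [-0.07, 1.57, 0.064]
ft_force: [-0.6, -0.4, 0.3]
finger_gap: -0.0
t 16.2 p [ 0.4496  0.1065 -0.005 ] F [-0.6  -0.38  0.26] gap -0.0 x [-0.    -0.004 -1.   ] yhead 94.9 q [-0.02  0.5   1.91 -0.01  0.73 -0.1 ]
[0.488  0.0733] -3.9862078781549357
```

View pics/s13.png

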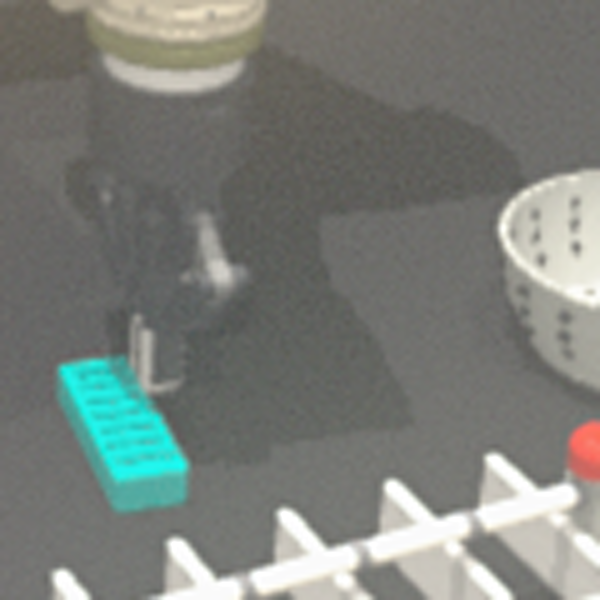

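```bash
python3 -m jog '[[[0,-0.004,0,0,0,0],[0,-0.004,0,0,0,0],[0,0.02,0.002,0,0,0],[0,0.035,0.003,0,0,0]]]'; python3 - <<'E'
from h import *
st()
S=eyes.capture("scene"); a,e=trivet([S]); print(a[:2].round(4),np.degrees(a[2]))
E
```

```text
time: 16.75
ee_pos: [0.4495, 0.1426, -0.0052]
orientation: [-0.071, 1.57, 0.065]
ft_force: [0.6, -0.6, -0.3]
finger_gap: 0.0002
t 16.75 p [ 0.4495  0.1426 -0.0052] F [ 0.6  -0.61 -0.3 ] gap 0.0002 x [-0.    -0.004 -1.   ] yhead 94.9 q [ 0.06  0.52  1.88 -0.01  0.75 -0.02]
[0.4883 0.0714] -1.7709901569626805
```

```bash
python3 -m jog '[[[0,-0.02,-0.002,0,0,0],[0,-0.036,-0.003,0,0,0],[0,-0.04,-0.004,0,0,0],[0,-0.044,-0.004,0,0,0],[0,-0.0475,-0.004,0,0,0],[0,-0.0475,-0.004,0,0,0],[0,-0.02,0,0,0,0],[0,-0.005,0,0,0,0]]]'; python3 - <<'E'
from h import *
st()
S=eyes.capture("scene"); a,e=trivet([S]); print(a[:2].round(4),np.degrees(a[2]), RY+.027-(RX-a[0])*np.tan(RA))
f=lambda a:np.clip(255*(a/255.)**.6,0,255).astype(np.uint8)
cv2.imwrite("pics/s14.png",cv2.resize(f(S["color"][140:280,270:410]),(600,600),interpolation=cv2.INTER_CUBIC)) 
E
```

```text
time: 17.8
ee_pos: [0.4498, 0.1397, -0.0051]
orientation: [-0.072, 1.57, 0.066]
ft_force: [0.6, 0.1, 0.3]
finger_gap: -0.0001
t 17.8 p [ 0.4498  0.1397 -0.0051] F [0.62 0.13 0.35] gap -0.0001 x [-0.    -0.004 -1.   ] yhead 95.0 q [ 0.05  0.51  1.88 -0.01  0.74 -0.03]
[0.4893 0.0686] 3.5663713287835814 0.06904968727394156
```

View pics/s14.png

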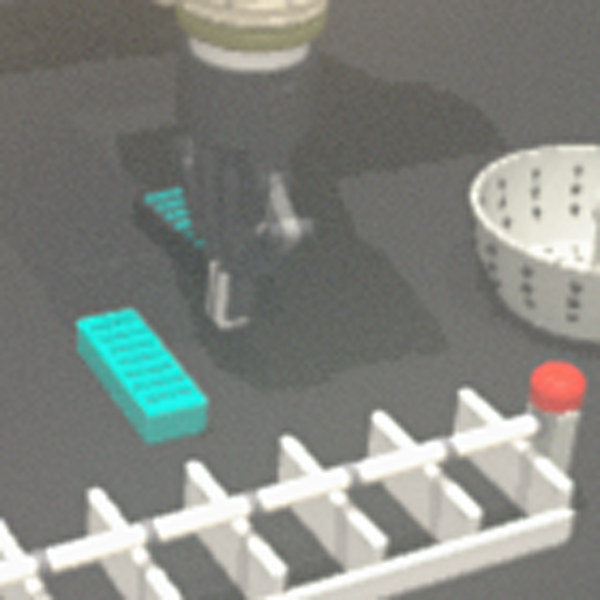

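```bash
python3 -m jog '[[[-0.045,0,0,0,0,0],[-0.048,0,-0.01,0,0,0],[-0.048,-0.03,-0.042,0,0,0],[-0.048,-0.074,-0.042,0,0,0],[-0.03,-0.074,-0.042,0,0,0],[-0.015,-0.074,-0.042,0,0,0],[-0.015,-0.074,-0.042,0,0,0]]]'; python3 - <<'E'
from h import *
st(); plan([.415,.0622,-.0045],RA+np.pi/2)
S=eyes.capture("scene"); a,e=trivet([S]); print(a[:2].round(4),np.degrees(a[2]))
E
```

```text
time: 18.73
ee_pos: [0.4128, 0.0633, 0.009]
orientation: [-0.072, 1.573, 0.067]
ft_force: [1.0, 0.3, 0.0]
finger_gap: 0.0006
t 18.73 p [0.4128 0.0633 0.009 ] F [0.98 0.25 0.04] gap 0.0006 x [-0.003 -0.003 -1.   ] yhead 95.1 q [-0.13  0.4   2.03 -0.01  0.72 -0.21]
row [0.0135, -0.0012, 0.0021] [-0.0019, -0.0036, 0.0026] dist 0.014 deg 0.3
[0.4899 0.0687] 3.682777858245446
```

```bash
python3 -m jog '[[[0.008,-0.001,0.002,0,0,0],[0.0135,-0.001,0.002,0,0,0],[0.0135,-0.001,0.006,0,0,0],[0.0135,-0.001,0.012,0,0,0],[0.0135,-0.001,0.018,0,0,0],[0.0135,-0.001,0.024,0,0,0],[0.0135,-0.001,0.030,0,0,0],[0.0135,-0.001,0.036,0,0,0],[0.0135,-0.001,0.036,0,0,0]]]'; python3 - <<'E'
from h import *
st()
S=eyes.capture("scene"); a,e=trivet([S]); print(a[:2].round(4),np.degrees(a[2]),RY+.027-(RX-a[0])*np.tan(RA))
f=lambda a:np.clip(255*(a/255.)**.6,0,255).astype(np.uint8)
cv2.imwrite("pics/s15.png",cv2.resize(f(S["color"][140:280,250:390]),(600,600),interpolation=cv2.INTER_CUBIC)) 
E
```

```text
time: 19.9
ee_pos: [0.4498, 0.0655, -0.0039]
orientation: [-0.072, 1.571, 0.067]
ft_force: [-0.5, -0.4, -0.5]
finger_gap: -0.0
t 19.9 p [ 0.4498  0.0655 -0.0039] F [-0.47 -0.35 -0.49] gap -0.0 x [-0.001 -0.003 -1.   ] yhead 95.1 q [-0.11  0.49  1.93 -0.    0.73 -0.2 ]
[0.5146 0.0721] 4.83276156160044 0.07133809860858047
```

View pics/s15.png

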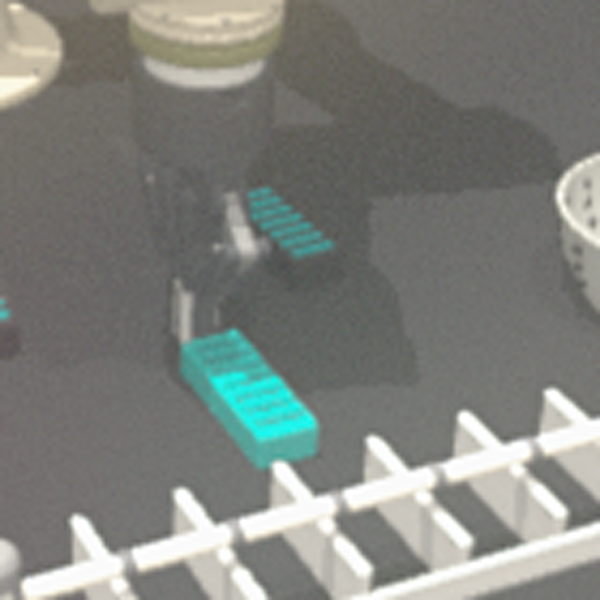

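```bash
cat > ov.py <<'E'
from h import *
def overlay(name,x0,x1,y0,y1,k,cam="scene",bar=True):
    f=lambda a:np.clip(255*(a/255.)**.6,0,255).astype(np.uint8)
    S=eyes.capture(cam); a,e=trivet([S])
    im=cv2.resize(f(S["color"][y0:y1,x0:x1]),None,fx=k,fy=k,interpolation=cv2.INTER_CUBIC)
    P=lambda q:tuple(int(t) for t in (proj(S,q)-[x0,y0]+.5)*k)
    for y in(.054,.0):
        for s in(-.003,.003):
            c=[rp(0,y+s,0),rp(0,y+s,.032),rp(.09,y+s,.032)]
            for u,v in zip(c,c[1:]): cv2.line(im,P(u),P(v),(0,255,0),1)
    if bar:
        b=box_pts(*a)
        for i in range(8):
            for j in(1,2,4):
                if not i&j: cv2.line(im,P(b[i]),P(b[i|j]),(0,0,255),1)
    cv2.imwrite(f"pics/{name}.png",im)
    c=a[:2]-[RX,RY]; u=np.array([np.cos(RA),np.sin(RA)]); print("bar rack x,y",(c@u).round(4),(c@[-u[1],u[0]]).round(4),"rel yaw",np.degrees(a[2]-RA).round(2))
E
python3 -c "
from ov import *
overlay('ov1',270,370,180,280,6)"
```

```text
bar rack x,y -0.0845 0.0277 rel yaw -0.46
```

View pics/ov1.png

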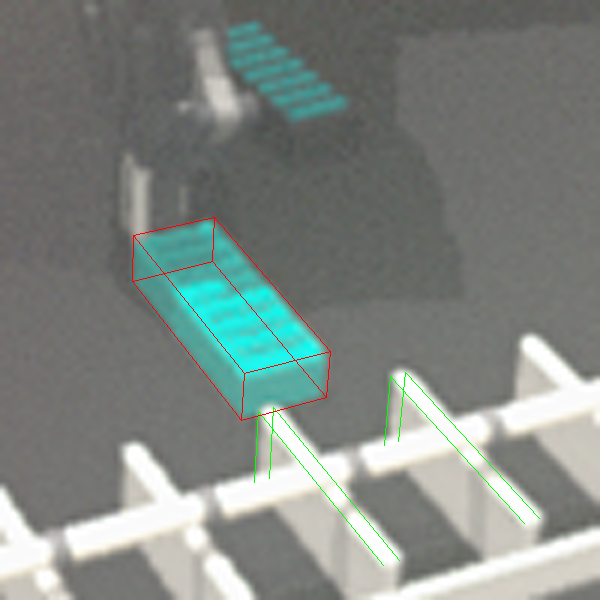

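Overlay fits: the bar is 0.7 mm off the gap 3 centreline with yaw within 0.5°. Pushing on.

```bash
python3 -m jog '[[[0,0,0.007,0,0,0],[0,0,0.014,0,0,0],[0,0,0.021,0,0,0],[0,0,0.028,0,0,0],[0,0,0.035,0,0,0],[0,0,0.042,0,0,0],[0,0,0.042,0,0,0]]]'; python3 -c "
from ov import *
st();overlay('ov2',270,370,190,290,6)"
```

```text
time: 20.88
ee_pos: [0.4916, 0.0693, -0.0041]
orientation: [-0.072, 1.571, 0.067]
ft_force: [-0.8, 0.5, -0.4]
finger_gap: -0.0002
t 20.88 p [ 0.4916  0.0693 -0.0041] F [-0.79  0.45 -0.45] gap -0.0002 x [-0.001 -0.003 -1.   ] yhead 95.1 q [-0.09  0.55  1.81 -0.    0.78 -0.18]
bar rack x,y -0.049 0.029 rel yaw 5.8
```

View pics/ov2.png

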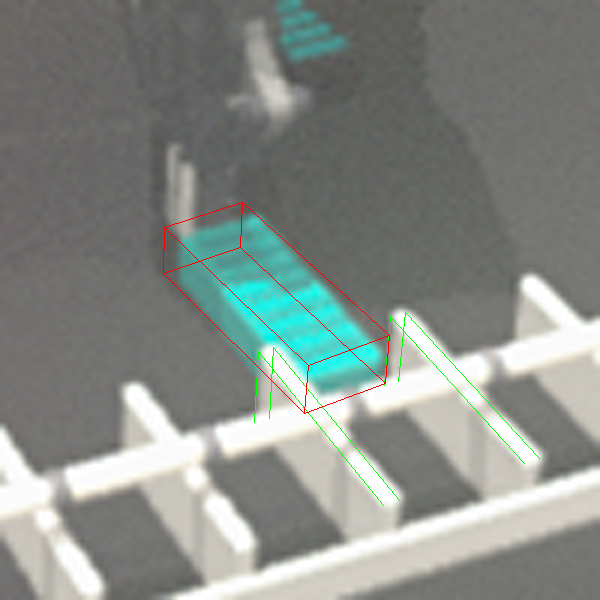

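```bash
python3 -m jog '[[[0,0,0.007,0,0,0],[0,0,0.014,0,0,0],[0,0,0.021,0,0,0],[0,0,0.028,0,0,0],[0,0,0.035,0,0,0],[0,0,0.042,0,0,0],[0,0,0.049,0,0,0],[0,0,0.049,0,0,0]]]'; python3 -c "
from ov import *
st();overlay('ov3',290,390,190,290,6,bar=False)"
```

```text
time: 21.92
ee_pos: [0.5405, 0.0736, -0.0042]
orientation: [-0.072, 1.571, 0.067]
ft_force: [-0.3, -0.2, -1.3]
finger_gap: -0.0002
t 21.93 p [ 0.5405  0.0736 -0.0042] F [-0.31 -0.22 -1.26] gap -0.0002 x [-0.001 -0.003 -1.   ] yhead 95.1 q [-0.08  0.63  1.66 -0.    0.86 -0.16]
bar rack x,y -0.0237 0.0296 rel yaw 31.02
```

View pics/ov3.png

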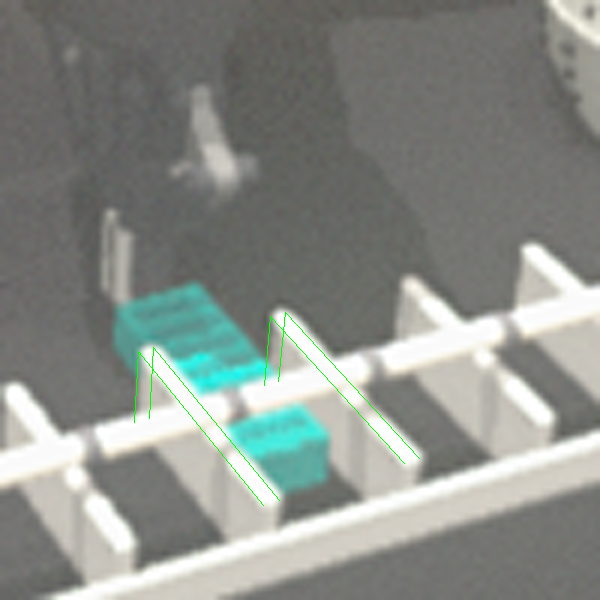

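```bash
python3 -m jog '[[[0,0,0.007,0,0,0],[0,0,0.014,0,0,0],[0,0,0.021,0,0,0],[0,0,0.026,0,0,0],[0,0,0.029,0,0,0],[0,0,0.029,0,0,0]]]'; python3 -m jog '[[[0,0,0.002,0,0,0],[0,0,0.003,0,0,0],[0,0,0.003,0,0,0]]]';python3 -m jog '[[[0,0,0.001,0,0,0],[0,0,0.002,0,0,0],[0,0,0.002,0,0,0]]]'; python3 -c "
from ov import *
st();overlay('ov4',290,390,190,290,6,bar=False)"
```

```text
time: 22.72
ee_pos: [0.5692, 0.0762, -0.0044]
orientation: [-0.072, 1.571, 0.067]
ft_force: [-0.1, 0.3, 0.6]
finger_gap: -0.0001
time: 23.1
ee_pos: [0.5723, 0.0765, -0.0043]
orientation: [-0.072, 1.571, 0.067]
ft_force: [-0.9, -0.6, -0.7]
finger_gap: 0.0
time: 23.48
ee_pos: [0.5736, 0.0766, -0.0045]
orientation: [-0.072, 1.573, 0.068]
ft_force: [-4.3, 0.2, 1.5]
finger_gap: -0.0001
t 23.48 p [ 0.5736  0.0766 -0.0045] F [-4.27  0.18  1.52] gap -0.0001 x [-0.003 -0.003 -1.   ] yhead 95.1 q [-0.07  0.69  1.55 -0.    0.91 -0.15]
bar rack x,y 0.0534 0.0323 rel yaw 12.47
```

View pics/ov4.png

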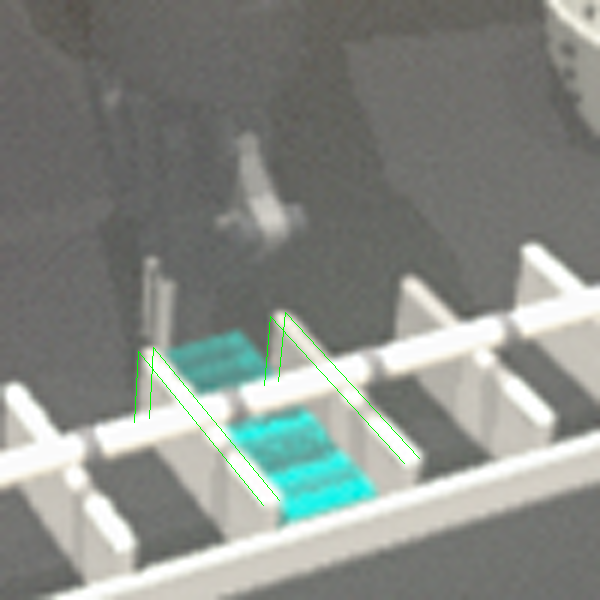

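```bash
python3 -m jog '[[[0,0,0.002,0,0,0],[0,0,0.003,0,0,0],[0,0,0.003,0,0,0]]]'; python3 -m jog '[[[0,0,-0.01,0,0,0],[0,0,-0.03,0,0,0],[0,0,-0.05,0,0,0],[-0.06,0,-0.06,0,0,0],[-0.12,0,-0.1,0,0,0],[-0.15,0,-0.15,0,0,0],[-0.15,0,-0.17,0,0,0],[-0.15,0,-0.17,0,0,0]]]'; python3 - <<'E'
from ov import *
st();overlay('ov5',290,390,190,290,6,bar=False)
T=eyes.capture("top"); cv2.imwrite("pics/t5.png",cv2.resize(T["color"][120:300,90:460],None,fx=2.15,fy=2.15,interpolation=cv2.INTER_CUBIC))
E
```

```text
time: 23.9
ee_pos: [0.5739, 0.0767, -0.0047]
orientation: [-0.073, 1.58, 0.068]
ft_force: [-15.8, -3.9, 11.0]
finger_gap: -0.0002
time: 24.9
ee_pos: [0.4058, 0.0621, 0.1477]
orientation: [-0.073, 1.577, 0.067]
ft_force: [0.7, 0.3, 0.1]
finger_gap: 0.0001
t 24.9 p [0.4058 0.0621 0.1477] F [0.68 0.27 0.14] gap 0.0001 x [-0.008 -0.004 -1.   ] yhead 95.1 q [-0.13  0.14  1.91 -0.01  1.1  -0.22]
bar rack x,y 0.0531 0.0323 rel yaw 11.55
```

View pics/ov5.png

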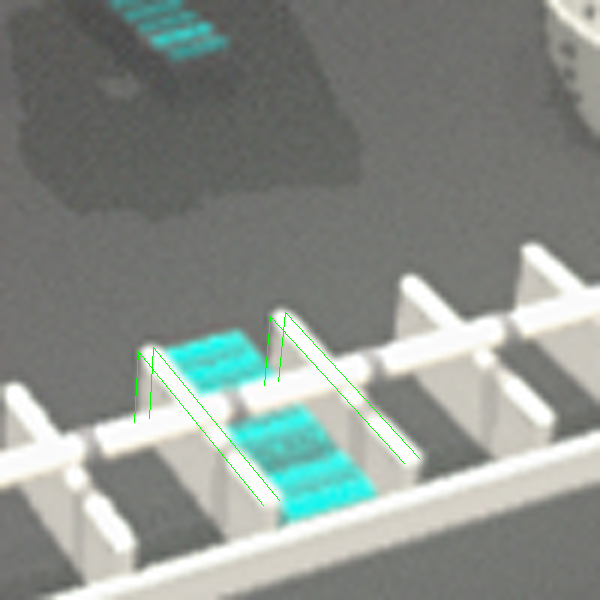

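View pics/t5.png

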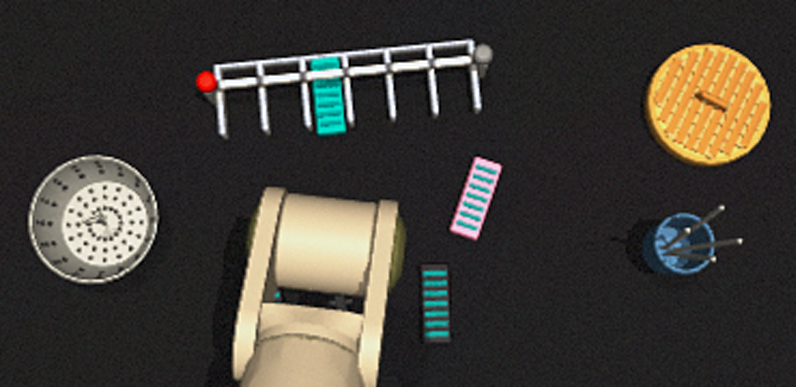

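The top view shows the teal bar at crop (328,95), between the third and fourth dividers from the red cap and against the stop. The bystanders are in place and the robot is clear.

```bash
python3 - <<'E'
from h import *
T=eyes.capture("top"); m,ce,stt=blob(teal(T)[100:200]); v=np.argwhere(m)[:,0].max()+100; u=np.argwhere(m[v-100]).mean(); q=ray(T,u,v,.022)[:2]-[RX,RY]; print("near end rack x",q@[np.cos(RA),np.sin(RA)])
st(); print(r.sign_off())
E
```

```text
near end rack x -0.011416993110995224
t 25.05 p [0.407  0.062  0.1468] F [ 0.05 -0.58 -0.66] gap -0.0001 x [-0.01  -0.004 -1.   ] yhead 95.1 q [-0.13  0.15  1.91 -0.01  1.1  -0.22]
the job is handed in; nothing more can be done
None
```

The teal trivet bar is in the third gap from the red cap, pushed home against the stop. The job was handed in at about 25 s of the 64 s allowed.

**Rail:** I ran the closed fingertip along the top from the red-capped end, over sleeves 1, 2 and 3. The force was 3 to 4.5 N and the rail gave a few millimetres. I lifted off at the centre of sleeve 3 and went no farther.

**Trivet:** I turned it by pushing its rear side, then pushed it lengthwise into the gap. It was never gripped or lifted.

**Last checks:**
- **Fully home:** the push met the stop at about 16 N. The near end measured 11.4 mm out of the rack's front, against 10 mm nominal; the camera is good to about 2 mm.
- **Bystanders:** the basket, bamboo lid and cup look unmoved in the last top view. The black look-alike on the left was under the arm in that view but visible in the last scene view. I did not measure any of their positions again.
- **Robot:** it was clear of everything at hand-in.

**Disagreements:**
- **Fingertip position:** `r.nose_length` says the fingertips stand 22 mm ahead of the TCP. By touch and in the pictures they were about 14 mm behind it, so I went by contact.
- **Camera fit of the bar:** once the rail and dividers hid part of the bar, the pose fit from the scene camera was unreliable. For the end position I relied on the force, the overlay and the top view.

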